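# Sort two bearing housings by sliding them through a gauge gate

### The job

Sort the two open brass bearing housings by sliding them along the bench, never lifting or tipping them: the one that fits goes in through the flared mouth of the steel gauge gate, between its cheeks and out to stand wholly on the green disc beyond; the oversize one goes to stand wholly on the red disc. Leave the tape roll and the square tube offcut where they are.

Things in the scene. Friction and masses are not known exactly. Their poses are not given: they have to be found in the camera images.
- small_housing: Smaller of two round, open-topped brass pots (bearing housings), loose, bench-standing: 68 mm outside diameter, 50 mm tall, wall 4 mm (bore 60 mm), floor 6 mm thick, 0.25 to 0.5 kg. It passes the gauge gate with 6 mm to spare. Fingers can reach down into its bore and push its wall. Origin: centre of its underside; z up along its axis.
- large_housing: Larger of the two otherwise like pots: 84 mm outside diameter, 50 mm tall, wall 4 mm (bore 76 mm), floor 6 mm thick, 0.3 to 0.65 kg, loose. Too wide for the gauge gate. It stands beside the smaller one, nearer to or farther from the robot. Origin: centre of its underside; z up.
- gate: Gauge gate fixed to the bench: two parallel steel cheeks 60 long, 38 tall, 18 thick, 74 mm apart, blue feet outside. Origin: on the bench, mid-passage. Its y runs along the passage to the green disc, x across. The -y end is the mouth: flares lead in from about 115 mm wide, 67 mm before the origin. The cheeks end 30 mm past the origin. Open on top.
- pass_mark: Green painted disc with a white edge on the bench, 100 mm across, flat, beyond the gate's exit. Origin: its centre, at bench height.
- reject_mark: Red painted disc with a white edge on the bench, 116 mm across, flat, on the robot's right. Origin: its centre, at bench height.
- tape_roll: Roll of black tape lying flat, 68 mm across, 19 mm tall, loose; leave alone. Origin: centre of its underside.
- tube_offcut: Rusty square steel tube offcut 60x70x60 mm, loose; leave alone. Origin: centre of its underside.
There are look-alikes about, which are no part of the job. What is shaped like the large_housing but blue is not meant.

How it is judged (in metres and radians):
On the way:
1. the smaller housing, standing on the bench, is between the cheeks of the gauge gate (y of small_housing in the frame of gate between -0.02 and 0.03 m and x of small_housing in the frame of gate between -0.01 and 0.01 m), for 0.1 s.
At the end, for the whole second after the job is handed in: The smaller housing stands upright and still on the bench, centred within 18 mm of the green disc's centre; the larger one likewise within 18 mm of the red disc's centre (horizontal distance between small_housing and pass_mark below 0.018 m and horizontal distance between large_housing and reject_mark below 0.018 m and linear speed of each of small_housing, large_housing below 0.02 m/s and angular speed of each of small_housing, large_housing below 0.2 rad/s and height (world z) of each of small_housing, large_housing below 0.006 m and angle between each of small_housing, large_housing's own z axis and vertical below 0.06 rad); the robot touches nothing.
It fails at once if a housing is lifted more than 12 mm off the bench (height (world z) of any of small_housing, large_housing above 0.012 m).
It fails at once if a housing is tipped by more than 0.25 rad (angle between any of small_housing, large_housing's own z axis and vertical above 0.25 rad).
It fails at once if the tape roll or tube offcut is moved more than 25 mm or knocked over (distance of any of tape_roll, tube_offcut from where it was at the start of the episode above 0.025 m or angle between any of tape_roll, tube_offcut's own z axis and vertical above 0.4 rad).
It also fails if it takes over 72 s, if anything falls off the work surface, if the arm or the gripper's body presses on something with over 40 N, if the wrist force passes 120 N, or if a joint passes its speed limit or range.

### The arm

A 6-joint arm with a two-finger parallel gripper is mounted at the origin on the work surface; the furniture and walls round the work are solid. World frame = base frame: x ahead of the robot, y to its left, z up, the work surface at z = 0. Lengths are in m, angles in degrees, forces in N, time in s.
With the tool pointing down it reaches from about 0.3 to 0.875 m from the base axis. Payload 6.4 kg.
Tool frame: the origin (TCP) lies between the finger pads; the fingertips stand 14 mm ahead of it and the grasp point (between the pads) lies 5 mm behind it; x points along the fingers, z is the direction in which the jaws open and shut, and the axes are right-handed (so a half turn about x gives the same grasp; the last joint's range is limited). The gripper opens to 88 mm and grips with 3 to 60 N. Pads are 18 mm wide; open, the fingers measure 123 mm over their backs; the gripper's body (75 mm by 187 mm) begins 45 mm behind the grasp point.
Start: joints at [-78.226, 10.359, 92.074, -0, 77.567, -11.82], TCP at [0.23, -0.527, 0.225] pointing down, gripper open.
Joint ranges: [-171.53, 171.53], [-51.25, 118.39], [17.06, 147.69], [-65.23, 245.23], [0, 150.52], [-178.68, 178.68]. Speed limits (degrees/s): [147.25, 147.25, 172.46, 180, 180, 180].

### API

Orientations are given as a 3x3 rotation matrix whose columns are the frame's x, y, z axes.
In Python, from plant import r gives the robot as it stands. The module is installed in compiled form; this text tells all that it offers.
- The arm moves only by the tool servo_tool, never from a script. Its argument "increments" is a list that holds one entry, the list of rows, each a list of 6 numbers: the shift along the tool's x, y, z in units of 25 mm (1.0 is 25 mm), then the turn, a rotation vector about the tool's x, y, z in units of 5 degrees (1.0 is 5 degrees). In form: [[[dx, dy, dz, ax, ay, az], ...]]. A call has 1 to 12 rows; each row is the pose to reach, as a shift and turn from the pose commanded when the call began, along the tool's axes at that moment; what a row does not reach only later rows make up. A row lasts 1/12 s, in which the tool goes at most 41.7 mm and 7.16 degrees, less where a joint would pass 70% of its speed; a pose out of reach is approached as far as the arm can. A call with a gripper value outside its range is refused whole. "hand" is the closure, from -1 (fully open) to 1 (shut), set as the call begins (left out, the last holds). The fingers move at their own pace and stop on an object; "squeeze" is the grip in N (left out, the last holds). Time passes only in rows, so rows that repeat a pose let the fingers close. It gives the time, the measured TCP pose, the force and the opening at its end, in the units of the state.
- r.get_obs(): the state, without advancing time (a new reading comes with each control period).
- r.grab_frame(name): name is "scene" or "top" or "wrist"; returns the picture (420x560x3 uint8, blue, green, red); there is no depth.
- r.camera_info(name): a dict with "intrinsics" (3x3 intrinsics, pixels), "R" (3x3) and "t" (3): a world point X has camera coordinates R X + t. Camera axes: x right, y down, z forward; pixel columns grow to the right and rows downward; lengths in m; the calibration is good to about 2 mm. A picture is of the moment at which its call begins: read the wrist's pose just before it. camera_info takes no time and is no camera call; for the wrist camera it gives the pose at the moment of the call.
- r.close_job(): hands the job in, once; it reports no verdict.
The state is a dict: "t": time; "joint_pos": joint angles; "qvel": joint speeds; "joint_efforts": joint torques, N m; "ee_pos": TCP position; "eef_rot": TCP orientation; "ft_force": force on the tool from outside, world axes, zero at the start; "wrist_torque": the same for the moment, N m; "grip_width": opening from 0.0 (shut) to 1.0 (fully open).
Only numpy, scipy, OpenCV 4.12 (cv2) and the standard library are available. Lean on these libraries where they do the work, as an engineer would, in place of code of your own. Each camera call takes 0.05 s, during which the arm holds its last target.

## Working session

There is one attempt and no reset: what is moved stays moved. The work goes in short steps, Python scripts to look and compute and a tool call to move; the robot and the scene stay as the last step left them, time stands still between calls to the robot, and variables do not carry over. Pictures are saved under pics/ and viewed, and the job is handed in when it is done.

Besides the shell and the picture viewer there is one more tool, called after ">>>" as name([rows], argument=value, ...), one row to a line, values as JSON. servo_tool: Moves the arm, as the interface text tells. Its arguments: {"type":"object","properties":{"increments":{"type":"array"},"hand":{"type":"number"},"squeeze":{"type":"number"}},"required":["increments"]}

```bash
mkdir -p pics; python3 - <<'E'
from plant import r
import cv2
o=r.get_obs();print(o)
for n in("scene","top"):
    cv2.imwrite(f"pics/{n}0.png",r.grab_frame(n)); print(n,r.camera_info(n))
E
```

```text
{'t': 0.0, 'joint_pos': array([-7.82253477e+01,  1.04001960e+01,  9.21289253e+01, -7.53541148e-05,
        7.75655344e+01, -1.18192190e+01]), 'qvel': array([-0.01657656,  0.00259581, -0.02972189,  0.10316189,  0.02535662,
        0.00587677]), 'joint_efforts': array([-3.81409145e-04, -4.33866298e+01, -3.41852832e+01,  7.02406629e-02,
        3.85398965e-02, -1.09568098e-04]), 'ee_pos': array([ 0.23005867, -0.526397  ,  0.22384983]), 'eef_rot': array([[-3.38380282e-04,  9.16405492e-01,  4.00250997e-01],
       [ 1.61702861e-03,  4.00250998e-01, -9.16404127e-01],
       [-9.99998635e-01,  3.37124227e-04, -1.61729095e-03]]), 'ft_force': array([-0.41696923, -1.34206785,  0.19428173]), 'wrist_torque': array([ 0.01550159, -0.01398552,  0.03646556]), 'grip_width': 0.9985316121954775}
scene {'intrinsics': array([[546.1999864 ,   0.        , 263.39217066],
       [  0.        , 546.1999864 , 201.6220636 ],
       [  0.        ,   0.        ,   1.        ]]), 'R': array([[-0.81266116, -0.58260155, -0.01254085],
       [-0.39526938,  0.56691237, -0.7227534 ],
       [ 0.42818682, -0.58239661, -0.69099222]]), 't': array([0.34189604, 0.21712416, 1.34432227])}
top {'intrinsics': array([[450.20618741,   0.        , 287.2375593 ],
       [  0.        , 450.20618741, 206.1757546 ],
       [  0.        ,   0.        ,   1.        ]]), 'R': array([[ 1.61769729e-02, -9.99868993e-01,  5.50642550e-04],
       [-9.96400114e-01, -1.61666797e-02, -8.32192941e-02],
       [ 8.32172938e-02,  7.97575966e-04, -9.96531106e-01]]), 't': array([-0.00978864,  0.41891305,  1.54127878])}
```

View pics/scene0.png

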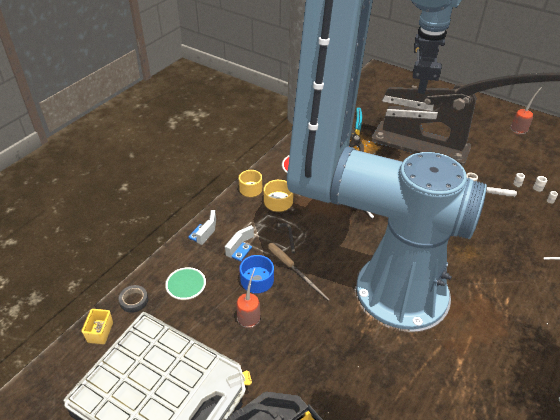

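View pics/top0.png

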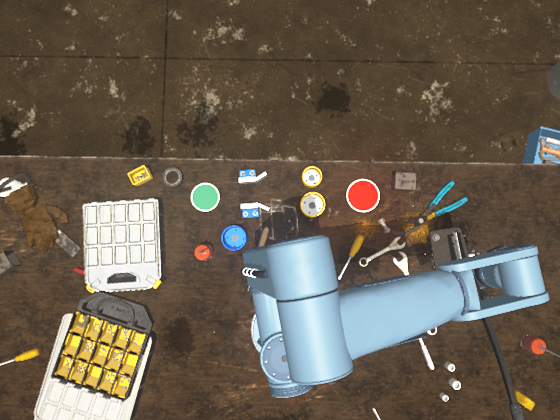

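```bash
cat > h.py <<'E'
import numpy as np,cv2
from plant import r
def px2w(n,u,v,z):
    c=r.camera_info(n);K,R,t=c["intrinsics"],c["R"],c["t"]
    d=R.T@np.linalg.solve(K,[u,v,1.]);o=-R.T@t
    return o+d*(z-o[2])/d[2]
def w2px(n,X):
    c=r.camera_info(n);p=c["intrinsics"]@(c["R"]@np.asarray(X,float)+c["t"]);return p[:2]/p[2]
E
python3 - <<'E'
from h import *
a=cv2.imread("pics/top0.png")
cv2.imwrite("pics/c1.png",cv2.resize(a[150:260,120:430],None,fx=2.58,fy=2.58,interpolation=cv2.INTER_CUBIC))
cv2.imwrite("pics/c2.png",cv2.resize(a[155:235,180:380],None,fx=4,fy=4,interpolation=cv2.INTER_CUBIC))
b=cv2.imread("pics/scene0.png")
cv2.imwrite("pics/c3.png",cv2.resize(b[140:340,60:320],None,fx=3,fy=3,interpolation=cv2.INTER_CUBIC))
for n,p,z in [("small",(312,176),.05),("large",(313,204),.05),("green",(205,197),0),("red",(363,195),0),("tape",(172,177),.019)]: print(n,px2w("top",*p,z))
E
```

```text
small [ 0.52088128 -0.08575997  0.05      ]
large [ 0.42512023 -0.09026241  0.05      ]
green [0.44808198 0.28589027 0.        ]
red [ 0.46413262 -0.26815165  0.        ]
tape [0.51417719 0.39929463 0.019     ]
```

View pics/c2.png

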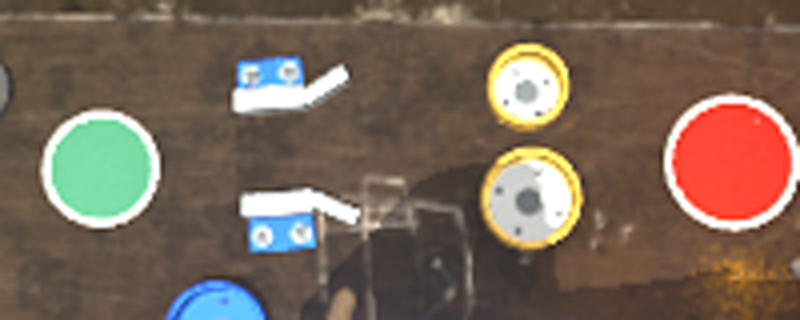

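View pics/c3.png

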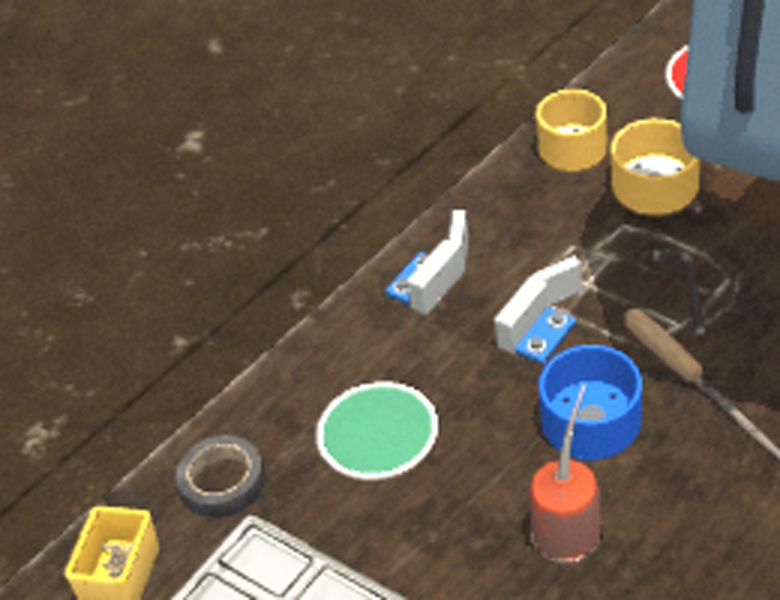

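The candidates for the housings are the brass pots at top-image (312,176), the smaller, and (313,204), the larger. The blue pot at (234,237) is excluded by its colour. The yellow square box at (139,175) and the black ring at (172,177) are not pots. Green disc is at (205,197), red at (363,195), gate cheeks at about (250,178) and (250,209). The close crop confirms this choice. Next I compute the first move.

```bash
cat >> h.py <<'E'
from scipy.spatial.transform import Rotation as Ro
def Rdown(yaw=0): # tool x down; yaw=0 -> tool z along -y
    x=np.array([0,0,-1.]);z=np.array([np.sin(np.radians(yaw)),-np.cos(np.radians(yaw)),0]);y=np.cross(z,x)
    return np.c_[x,y,z]
def plan(p,yaw=0):
    o=r.get_obs();R=np.array(o["eef_rot"]);d=R.T@(np.asarray(p)-o["ee_pos"])/.025
    a=np.degrees(Ro.from_matrix(R.T@Rdown(yaw)).as_rotvec())/5
    print("t",round(o["t"],2),"pos",np.round(o["ee_pos"],4),"F",np.round(o["ft_force"],1),"grip",round(o["grip_width"],3));print("inc",np.round(d,3),np.round(a,2))
E
python3 - <<'E'
from h import *
plan([.45,-.13,.35])
c=r.camera_info("wrist");print(c, -c["R"].T@c["t"])
# gate corners in c2 crop -> world at z=.038 : exit inner corners & flare starts
f=lambda x,y:(180+(x+.5)/4-.5,155+(y+.5)/4-.5)
for p in [(233,112),(307,110),(348,80),(241,193),(312,190),(360,210)]: print(p,px2w("top",*f(*p),.038))
E
```

```text
t 0.1 pos [ 0.2301 -0.5265  0.2239] F [-0.4 -0.3  0.5] grip 1.005
inc [ -5.023  14.411 -11.018] [ 4.72 -0.02  0.  ]
{'intrinsics': array([[307.83398861,   0.        , 280.38160225],
       [  0.        , 307.83398861, 211.44692618],
       [  0.        ,   0.        ,   1.        ]]), 'R': array([[ 0.39973534, -0.91662959, -0.00136435],
       [-0.86830261, -0.37913639,  0.31985337],
       [-0.29370434, -0.12667203, -0.94746607]]), 't': array([-0.57472982, -0.04361544,  0.39192942])} [ 0.30697979 -0.49370406  0.38450624]
(233, 112) [0.49563417 0.16764955 0.038     ]
(307, 110) [0.49839478 0.10421924 0.038     ]
(348, 80) [0.52494109 0.06956918 0.038     ]
(241, 193) [0.42599629 0.15904893 0.038     ]
(312, 190) [0.42955501 0.09843814 0.038     ]
(360, 210) [0.41307241 0.05708365 0.038     ]
```

>>> servo_tool([
  [[-2.5,0,0,0,0,0],[-4,3,-2.3,1,0,0],[-5,5,-3.8,2,0,0],[-5,6.5,-5,3,0,0],[-5,8,-6.1,4,0,0],[-5,9.5,-7.3,4.7,0,0],[-5,11,-8.4,4.7,0,0],[-5,12.2,-9.3,4.7,0,0],[-5,13.2,-10.1,4.7,0,0],[-5,14,-10.7,4.7,0,0],[-5,14.4,-11,4.7,0,0],[-5,14.4,-11,4.7,0,0]],
], hand=1, squeeze=5)

```text
t: 1.1
ee_pos: [0.4459, -0.1368, 0.3493]
eef_rot: [[0.0, 1.0, 0.001], [-0.0, 0.001, -1.0], [-1.0, 0.0, 0.0]]
ft_force: [1.4, -0.4, 0.3]
grip_width: 0.12
```

```bash
python3 - <<'E'
from h import *
import json
plan([.45,-.13,.35])
for n in ("wrist","top"):
    cv2.imwrite(f"pics/{n}1.png",r.grab_frame(n))
E
```

```text
t 1.1 pos [ 0.4459 -0.1368  0.3493] F [ 1.4 -0.4  0.3] grip 0.12
inc [-0.027  0.166 -0.273] [ 0.02  0.   -0.  ]
```

View pics/wrist1.png

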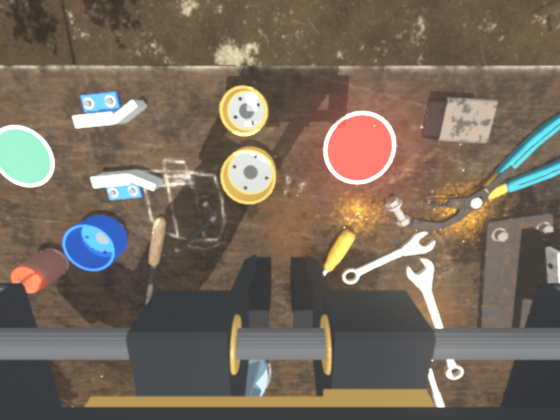

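```bash
cat >> h.py <<'E'
th=np.linspace(0,2*np.pi,73)[:-1]
class Cam:
    def __init__(s,n):
        c=r.camera_info(n);s.K,s.R,s.t=c["intrinsics"],c["R"],c["t"]; s.im=r.grab_frame(n)
    def pr(s,P):
        p=(np.asarray(P,float)@s.R.T+s.t)@s.K.T;return p[:,:2]/p[:,2:]
def cen(pts):
    h=cv2.convexHull(pts.astype(np.float32));m=cv2.moments(h);return np.array([m['m10']/m['m00'],m['m01']/m['m00']]),m['m00']
from scipy.optimize import least_squares
def fit(c,kind,rad,x0,zs):
    hsv=cv2.cvtColor(c.im,cv2.COLOR_BGR2HSV);H,S,V=cv2.split(hsv)
    m={"y":(H>12)&(H<32)&(S>110)&(V>70),"r":((H<8)|(H>172))&(S>150)&(V>60),"g":(H>55)&(H<90)&(S>60)&(V>60)}[kind].astype(np.uint8)
    def model(p): return np.vstack([np.c_[p[0]+rad*np.cos(th),p[1]+rad*np.sin(th),0*th+z] for z in zs])
    q=c.pr(model(x0)); roi=np.zeros_like(m); k=cv2.convexHull(q.astype(np.int32)); cv2.fillConvexPoly(roi,k,1)
    roi=cv2.dilate(roi,np.ones((13,13)));m&=roi
    m=cv2.morphologyEx(m,cv2.MORPH_OPEN,np.ones((2,2),np.uint8))
    n,l,st,_=cv2.connectedComponentsWithStats(m); i=1+np.argmax(st[1:,4]); m=(l==i)
    v,u=np.nonzero(m); C,A=cen(np.c_[u,v])
    s=least_squares(lambda p:cen(c.pr(model(p)))[0]-C,x0[:2])
    print(kind,rad,"->",np.round(s.x,4),"area meas/model",round(A),round(cen(c.pr(model(s.x)))[1]))
    return s.x
E
python3 - <<'E'
from h import *
for n in ("wrist","top"):
    c=Cam(n);print(n)
    fit(c,"y",.034,[.521,-.086],(0,.05));fit(c,"y",.042,[.425,-.09],(0,.05))
    fit(c,"r",.0535,[.464,-.268],(0,));fit(c,"g",.0455,[.448,.286],(0,))
    if n=="wrist":
        w=c
        cv2.imwrite("pics/g1.png",cv2.resize(c.im[80:215,60:270],None,fx=3.8,fy=3.8,interpolation=cv2.INTER_CUBIC))
    else: cv2.imwrite("pics/t1.png",cv2.resize(c.im[155:235,180:380],None,fx=4,fy=4,interpolation=cv2.INTER_CUBIC))
E
```

```text
wrist
y 0.034 -> [ 0.5252 -0.074 ] area meas/model 1225 1940
y 0.042 -> [ 0.4265 -0.0901] area meas/model 2699 2533Traceback (most recent call last):
  File "<stdin>", line 5, in <module>
  File "h.py", line 33, in fit
    n,l,st,_=cv2.connectedComponentsWithStats(m); i=1+np.argmax(st[1:,4]); m=(l==i)
                                                      ~~~~~~~~~^^^^^^^^^^
    return _wrapfunc(a, 'argmax', axis=axis, out=out, **kwds)
    return bound(*args, **kwds)
ValueError: attempt to get argmax of an empty sequence
```

```bash
python3 - <<'E'
from h import *
c=Cam("wrist");hsv=cv2.cvtColor(c.im,cv2.COLOR_BGR2HSV)
print(hsv[147,360],hsv[155,20],hsv[109,225],hsv[180,225],hsv[90,243],hsv[197,250],c.pr([[.464,-.268,0],[.521,-.086,.05]]))
E
```

```text
[  2 141 255] [ 77  84 247] [ 20 141 221] [ 21 137 225] [ 21 139 228] [ 20 140 217] [[360.7143089  150.63931815]
 [245.29760907 113.91649971]]
```

```bash
sed -i 's/(S>110)&(V>70)/(S>85)\&(V>90)/; s/(S>150)&(V>60)/(S>100)\&(V>100)/' h.py; python3 - <<'E'
from h import *
for n in ("wrist","top"):
    c=Cam(n);print(n)
    fit(c,"y",.034,[.521,-.086],(0,.05));fit(c,"y",.042,[.425,-.09],(0,.05))
    fit(c,"r",.0535,[.464,-.268],(0,))
    fit(c,"g",.0455,[.448,.286],(0,))
    if n=="wrist":
        cv2.imwrite("pics/g1.png",cv2.resize(c.im[80:215,60:270],None,fx=3.8,fy=3.8,interpolation=cv2.INTER_CUBIC))
E
```

```text
wrist
y 0.034 -> [ 0.5184 -0.0881] area meas/model 2554 1903
y 0.042 -> [ 0.4223 -0.0946] area meas/model 3354 2535
r 0.0535 -> [ 0.4648 -0.2678] area meas/model 3162 3401
g 0.0455 -> [0.4504 0.2854] area meas/model 2090 2404
top
y 0.034 -> [ 0.5284 -0.0784] area meas/model 188 345
y 0.042 -> [ 0.4126 -0.1035] area meas/model 300 503
r 0.0535 -> [ 0.4435 -0.2421] area meas/model 91 728
g 0.0455 -> [0.446  0.2829] area meas/model 454 526
```

View pics/g1.png

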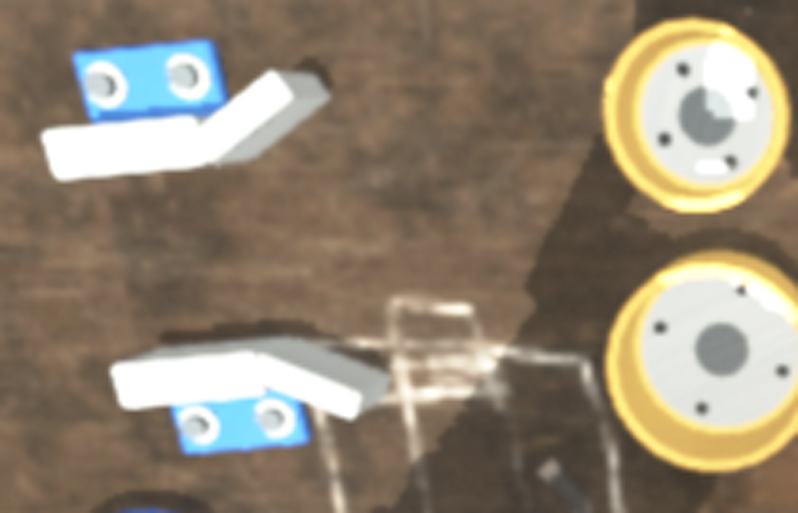

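```bash
python3 - <<'E'
from h import *
f=lambda x,y:(60+(x+.5)/3.8-.5,80+(y+.5)/3.8-.5)
for n,p,z in [("small hole",(707,115),.006),("large hole",(722,349),.006),("small rim",(696,116),.05),("large rim",(718,362),.05),
 ("far exit",(60,180),.038),("far kink",(208,163),.038),("near exit",(112,365),.038),("near kink",(255,352),.038),("far flare",(290,100),.038),("near flare",(368,380),.038),("near bolt",(198,425),.005),("near bolt2",(273,417),.005),("far bolt",(102,84),.005),("far bolt2",(185,75),.005)]:
    print(n,np.round(px2w("wrist",*f(*p),z),4))
E
```

```text
small hole [ 0.5249 -0.0862  0.006 ]
large hole [ 0.4282 -0.0893  0.006 ]
small rim [ 0.525  -0.0868  0.05  ]
large rim [ 0.4318 -0.092   0.05  ]
far exit [0.5011 0.1631 0.038 ]
far kink [0.5075 0.1044 0.038 ]
near exit [0.4279 0.1574 0.038 ]
near kink [0.4333 0.098  0.038 ]
far flare [0.5306 0.0691 0.038 ]
near flare [0.4217 0.0534 0.038 ]
near bolt [0.3937 0.1454 0.005 ]
near bolt2 [0.3974 0.1114 0.005 ]
far bolt [0.5368 0.1592 0.005 ]
far bolt2 [0.5403 0.1249 0.005 ]
```

Wrist picture: small pot floor-hole at about (246,110) gives (0.525,-0.086), and large pot at (250,172) gives (0.429,-0.090). Red disc is at about (0.465,-0.268) and green at (0.449,0.285). The gate centre is about (0.467,0.131), with the passage tilted about 5.5° towards -x. The rusty offcut is at (467,120). Large pot first, pushed from inside its bore.

```bash
python3 - <<'E'
from h import *
plan([.429,-.0905,.10]); plan([.429,-.0905,.028])
E
```

```text
t 1.4 pos [ 0.445  -0.1397  0.349 ] F [-0.  -0.2 -0.1] grip 0.006
inc [ 9.96  -0.631 -1.968] [0.01 0.   0.01]
t 1.4 pos [ 0.445  -0.1397  0.349 ] F [-0.  -0.2 -0.1] grip 0.006
inc [12.84  -0.629 -1.968] [0.01 0.   0.01]
```

>>> servo_tool([
  [[1.4,-0.1,-0.4,0,0,0],[3,-0.3,-0.9,0,0,0],[4.6,-0.5,-1.5,0,0,0],[6.2,-0.63,-1.97,0,0,0],[7.8,-0.63,-1.97,0,0,0],[9,-0.63,-1.97,0,0,0],[9.8,-0.63,-1.97,0,0,0],[9.96,-0.63,-1.97,0,0,0],[9.96,-0.63,-1.97,0,0,0]],
])

```text
t: 2.15
ee_pos: [0.4282, -0.0906, 0.0992]
eef_rot: [[-0.003, 1.0, -0.001], [0.001, -0.001, -1.0], [-1.0, -0.003, -0.001]]
ft_force: [0.4, -0.3, 0.2]
grip_width: 0.006
```

```bash
python3 - <<'E'
from h import *
c=Cam("wrist");cv2.imwrite("pics/w2.png",c.im)
plan([.429,-.0905,.028])
E
```

```text
t 2.2 pos [ 0.4295 -0.091   0.1007] F [-0.   0.9  0.7] grip 0.007
inc [ 2.907 -0.019 -0.019] [-0.01 -0.    0.01]
```

View pics/w2.png

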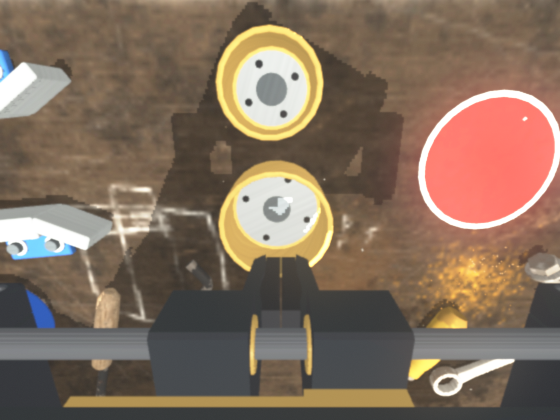

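```bash
python3 - <<'E'
from h import *
for p,z in [((276,209),.006),((272,90),.006),((275,218),.05),((269.5,83),.05)]: print(p,px2w("wrist",*p,z))
plan([.429,-.0905,.028])
E
```

```text
(276, 209) [ 0.42936055 -0.08758869  0.006     ]
(272, 90) [ 0.52609544 -0.0850703   0.006     ]
(275, 218) [ 0.43695165 -0.0875031   0.05      ]
(269.5, 83) [ 0.52805731 -0.08464425  0.05      ]
t 2.2 pos [ 0.4295 -0.091   0.1007] F [-0.   0.9  0.7] grip 0.007
inc [ 2.907 -0.019 -0.019] [-0.01 -0.    0.01]
```

>>> servo_tool([
  [[1.2,0,-0.05,0,0,0],[2.2,0,-0.08,0,0,0],[2.75,0,-0.08,0,0,0],[2.87,0,-0.08,0,0,0],[2.87,0,-0.08,0,0,0]],
])

```text
t: 2.62
ee_pos: [0.4303, -0.0885, 0.0294]
eef_rot: [[0.001, 1.0, 0.001], [-0.0, 0.001, -1.0], [-1.0, 0.001, 0.0]]
ft_force: [-0.2, 0.3, -0.3]
grip_width: 0.006
```

>>> servo_tool([
  [[0,0,0,0,0,0],[0,0,0,0,0,0],[0,0,0,0,0,0],[0,0,0,0,0,0],[0,0,0,0,0,0],[0,0,0,0,0,0]],
], hand=0.12)

```text
t: 3.12
ee_pos: [0.4299, -0.0878, 0.029]
eef_rot: [[0.001, 1.0, 0.002], [-0.0, 0.002, -1.0], [-1.0, 0.001, 0.0]]
ft_force: [-0.3, -0.3, -0.8]
grip_width: 0.426
```

```bash
python3 - <<'E'
from h import *
c=Cam("wrist");cv2.imwrite("pics/w3.png",c.im)
plan([.465,-.268,.029])
E
```

```text
t 3.17 pos [ 0.4298 -0.0877  0.0288] F [-0.3 -0.2 -0.1] grip 0.439
inc [-6.000e-03  1.396e+00  7.214e+00] [ 0.02  0.   -0.  ]
```

View pics/w3.png

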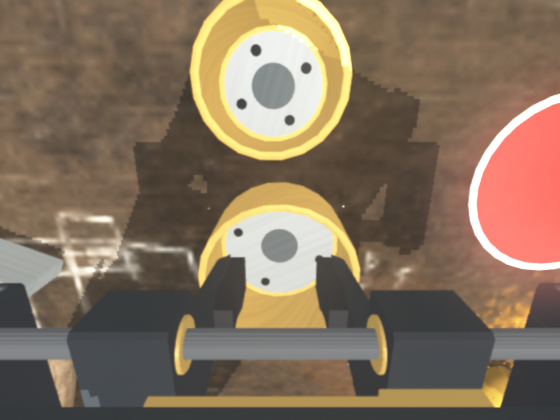

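The fingers are inside the large pot's bore at about (280,270), and its floor hole shows at (279,245). Now sliding.

>>> servo_tool([
  [[0,0,0.15,0,0,0],[0,0,0.4,0,0,0],[0,0.05,0.75,0,0,0],[0,0.1,1.1,0,0,0],[0,0.2,1.45,0,0,0],[0,0.3,1.8,0,0,0],[0,0.4,2.15,0,0,0],[0,0.5,2.5,0,0,0],[0,0.6,2.85,0,0,0],[0,0.7,3.15,0,0,0],[0,0.75,3.35,0,0,0],[0,0.75,3.4,0,0,0]],
])

```text
t: 4.17
ee_pos: [0.4491, -0.1739, 0.0287]
eef_rot: [[0.001, 1.0, 0.001], [-0.001, 0.001, -1.0], [-1.0, 0.001, 0.001]]
ft_force: [0.3, 2.1, -0.5]
grip_width: 0.439
```

```bash
python3 - <<'E'
from h import *
c=Cam("wrist");cv2.imwrite("pics/w4.png",c.im)
plan([.465,-.268,.029])
E
```

```text
t 4.22 pos [ 0.4489 -0.1736  0.0287] F [ 0.4  0.1 -0.1] grip 0.441
inc [-0.011  0.638  3.777] [ 0.01  0.01 -0.01]
```

View pics/w4.png

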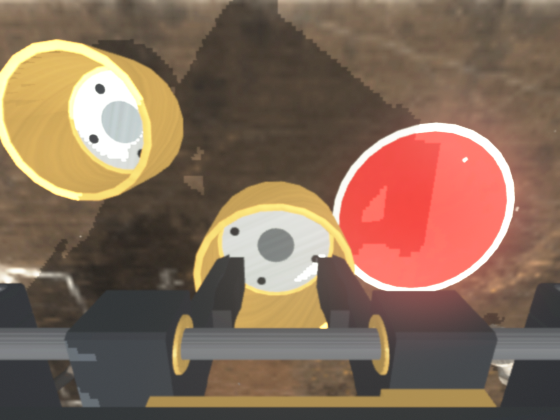

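```bash
python3 - <<'E'
from h import *
c=Cam("wrist")
w=fit(c,"r",.0535,[.465,-.268],(0,))
print(px2w("wrist",424,208,0),px2w("wrist",276,244,.006))
E
```

```text
r 0.0535 -> [ 0.4656 -0.2673] area meas/model 20044 20094
[ 0.47117402 -0.26664141  0.        ] [ 0.44841027 -0.17091415  0.006     ]
```

>>> servo_tool([
  [[0,0,0.15,0,0,0],[0,0.1,0.4,0,0,0],[0,0.15,0.75,0,0,0],[0,0.2,1.1,0,0,0],[0,0.3,1.5,0,0,0],[0,0.35,1.9,0,0,0],[0,0.4,2.3,0,0,0],[0,0.5,2.7,0,0,0],[0,0.6,3.1,0,0,0],[0,0.65,3.5,0,0,0],[0,0.69,3.75,0,0,0],[0,0.69,3.83,0,0,0]],
])

```text
t: 5.27
ee_pos: [0.4663, -0.27, 0.0287]
eef_rot: [[0.001, 1.0, 0.001], [-0.001, 0.001, -1.0], [-1.0, 0.001, 0.001]]
ft_force: [-0.4, 2.6, -0.1]
grip_width: 0.438
```

>>> servo_tool([
  [[0,0,0,0,0,0],[0,0,0,0,0,0],[0,0,0,0,0,0],[0,0,0,0,0,0]],
], hand=1)

```text
t: 5.6
ee_pos: [0.4661, -0.2683, 0.0288]
eef_rot: [[0.0, 1.0, 0.002], [-0.0, 0.002, -1.0], [-1.0, 0.0, 0.0]]
ft_force: [-0.1, 0.3, 0.2]
grip_width: 0.16
```

```bash
python3 - <<'E'
from h import *
c=Cam("wrist");cv2.imwrite("pics/w5.png",c.im)
plan([.465,-.268,.15])
E
```

```text
t 5.65 pos [ 0.4661 -0.2682  0.0288] F [ 0.6  0.1 -0.1] grip 0.119
inc [-4.849 -0.042 -0.007] [ 0.02  0.   -0.  ]
```

View pics/w5.png

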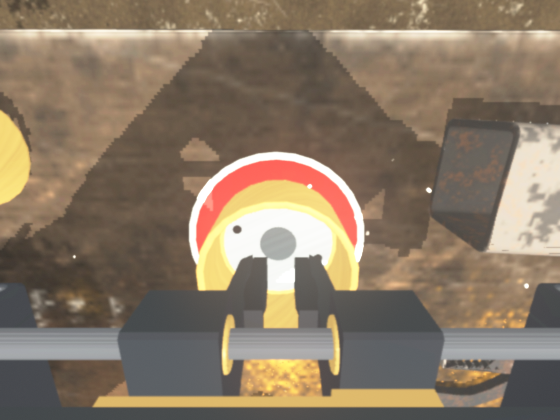

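The large pot looks centred on the red disc (hole at (278,243), white ring spanning x 190 to 364). Withdrawing straight up to check.

>>> servo_tool([
  [[-0.6,0,0,0,0,0],[-2,0,0,0,0,0],[-3.6,0,0,0,0,0],[-5,0,0,0,0,0],[-6.3,0,0,0,0,0],[-7,0,0,0,0,0],[-7,0,0,0,0,0]],
])

```text
t: 6.23
ee_pos: [0.4683, -0.2701, 0.209]
eef_rot: [[0.007, 1.0, 0.002], [-0.006, 0.002, -1.0], [-1.0, 0.007, 0.006]]
ft_force: [0.6, -0.1, 0.1]
grip_width: 0.008
```

```bash
python3 - <<'E'
from h import *
c=Cam("wrist");cv2.imwrite("pics/w6.png",c.im)
plan([.495,-.086,.2])
E
```

```text
t 6.28 pos [ 0.4672 -0.2692  0.2061] F [-0.2  0.4 -1. ] grip 0.006
inc [ 0.22   1.127 -7.326] [ 0.02  0.04 -0.05]
```

View pics/w6.png

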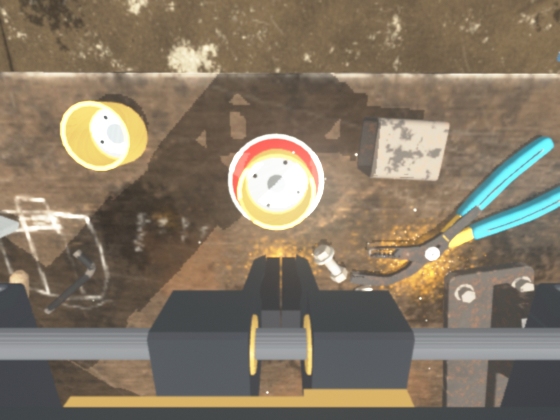

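```bash
python3 - <<'E'
from h import *
c=Cam("wrist")
ring=np.c_[.4656+.058*np.cos(th),-.2673+.058*np.sin(th),0*th]
q=c.pr(ring);print(q.min(0),q.max(0))
print(px2w("wrist",275,182.5,.006), px2w("wrist",276.5,182,0))
cv2.imwrite("pics/w6c.png",cv2.resize(c.im[120:240,210:340],None,fx=4.5,fy=4.5,interpolation=cv2.INTER_CUBIC))
E
```

```text
[230.11523854 133.18150431] [325.39597004 226.61253345]
[ 0.46548465 -0.26260363  0.006     ] [ 0.46469402 -0.26432292  0.        ]
```

View pics/w6c.png

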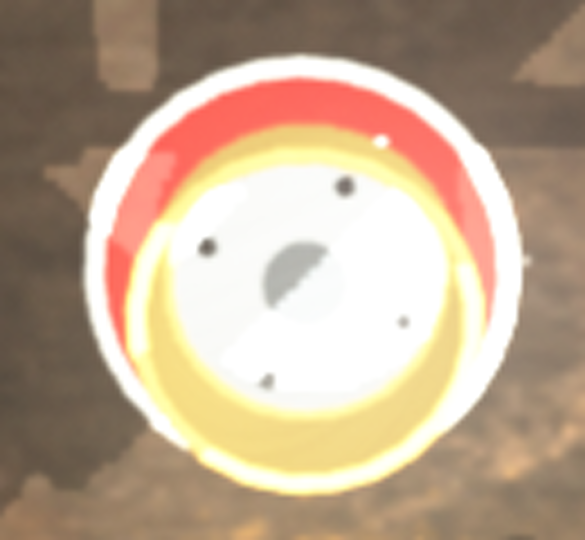

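```bash
python3 - <<'E'
from h import *
plan([.526,-.085,.10],5.5)
E
```

```text
t 6.33 pos [ 0.4662 -0.2683  0.2039] F [-1.  -1.1 -0.8] grip 0.003
inc [ 4.151  2.404 -7.332] [-1.08  0.01 -0.01]
```

>>> servo_tool([
  [[0,0.4,-1.2,-0.3,0,0],[0,0.9,-2.7,-0.6,0,0],[0,1.4,-4.2,-0.9,0,0],[0,1.9,-5.7,-1.08,0,0],[1,2.2,-6.8,-1.08,0,0],[2.2,2.4,-7.33,-1.08,0,0],[3.4,2.4,-7.33,-1.08,0,0],[4,2.4,-7.33,-1.08,0,0],[4.1,2.4,-7.33,-1.08,0,0],[4.1,2.4,-7.33,-1.08,0,0]],
])

```text
t: 7.17
ee_pos: [0.5235, -0.0841, 0.0983]
eef_rot: [[-0.005, 0.995, 0.096], [0.002, 0.096, -0.995], [-1.0, -0.005, -0.003]]
ft_force: [-0.1, 0.6, -0.1]
grip_width: 0.005
```

```bash
python3 - <<'E'
from h import *
c=Cam("wrist");cv2.imwrite("pics/w7.png",c.im)
plan([.526,-.085,.029],5.5)
E
```

```text
t 7.22 pos [ 0.5249 -0.0848  0.1001] F [ 0.5 -0.1  0.1] grip 0.008
inc [2.843 0.051 0.015] [-0.   -0.01  0.03]
```

View pics/w7.png

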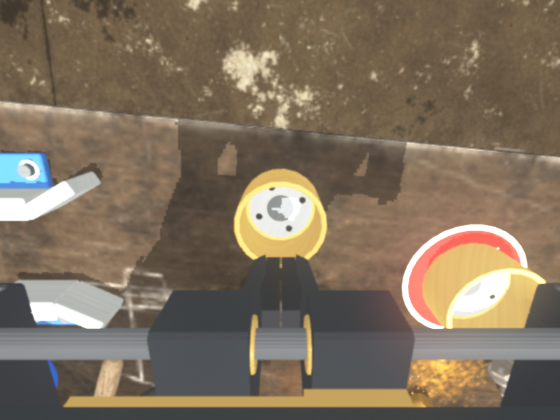

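The small pot's hole is at (281,208), directly below the fingers. Descending and spreading.

>>> servo_tool([
  [[1.2,0.03,0,0,0,0],[2.2,0.05,0,0,0,0],[2.7,0.05,0,0,0,0],[2.83,0.05,0,0,0,0],[2.83,0.05,0,0,0,0],[2.83,0.05,0,0,0,0]],
])

```text
t: 7.72
ee_pos: [0.5279, -0.0854, 0.0317]
eef_rot: [[0.002, 0.995, 0.095], [-0.001, 0.095, -0.995], [-1.0, 0.002, 0.001]]
ft_force: [0.1, -1.0, 0.2]
grip_width: 0.005
```

>>> servo_tool([
  [[0,0,0,0,0,0],[0,0,0,0,0,0],[0,0,0,0,0,0],[0,0,0,0,0,0],[0,0,0,0,0,0]],
], hand=0.5)

```text
t: 8.13
ee_pos: [0.5272, -0.085, 0.0308]
eef_rot: [[0.001, 0.995, 0.096], [-0.0, 0.096, -0.995], [-1.0, 0.001, 0.0]]
ft_force: [0.3, -0.9, -0.6]
grip_width: 0.25
```

```bash
python3 - <<'E'
from h import *
c=Cam("wrist");cv2.imwrite("pics/w8.png",c.im)
plan([.479,.011,.029],5.5)
E
```

```text
t 8.18 pos [ 0.527  -0.0849  0.0306] F [-0.2 -0.5  0.5] grip 0.249
inc [ 0.063 -1.545 -4.004] [-0.  0. -0.]
```

View pics/w8.png

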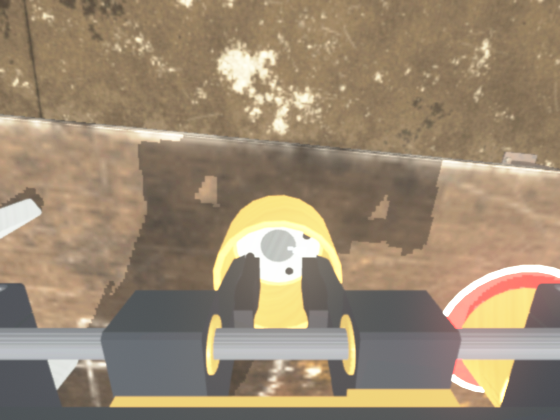

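>>> servo_tool([
  [[0,-0.05,-0.15,0,0,0],[0,-0.15,-0.4,0,0,0],[0,-0.3,-0.8,0,0,0],[0,-0.45,-1.2,0,0,0],[0,-0.62,-1.6,0,0,0],[0,-0.8,-2.05,0,0,0],[0,-0.95,-2.5,0,0,0],[0,-1.15,-2.95,0,0,0],[0,-1.3,-3.4,0,0,0],[0,-1.45,-3.8,0,0,0],[0,-1.54,-4,0,0,0],[0,-1.54,-4,0,0,0]],
])

```text
t: 9.18
ee_pos: [0.4782, 0.0122, 0.0303]
eef_rot: [[-0.001, 0.995, 0.097], [0.0, 0.097, -0.995], [-1.0, -0.001, -0.0]]
ft_force: [1.8, -1.9, -0.3]
grip_width: 0.248
```

```bash
python3 - <<'E'
from h import *
c=Cam("wrist");cv2.imwrite("pics/w9.png",cv2.resize(c.im,None,fx=1.4,fy=1.4,interpolation=cv2.INTER_CUBIC))
plan([.479,.011,.03],5.5)
E
```

```text
t 9.23 pos [0.4789 0.0115 0.0305] F [ 1.4 -1.4 -0.7] grip 0.253
inc [0.018 0.002 0.019] [ 0.01  0.   -0.  ]
```

View pics/w9.png

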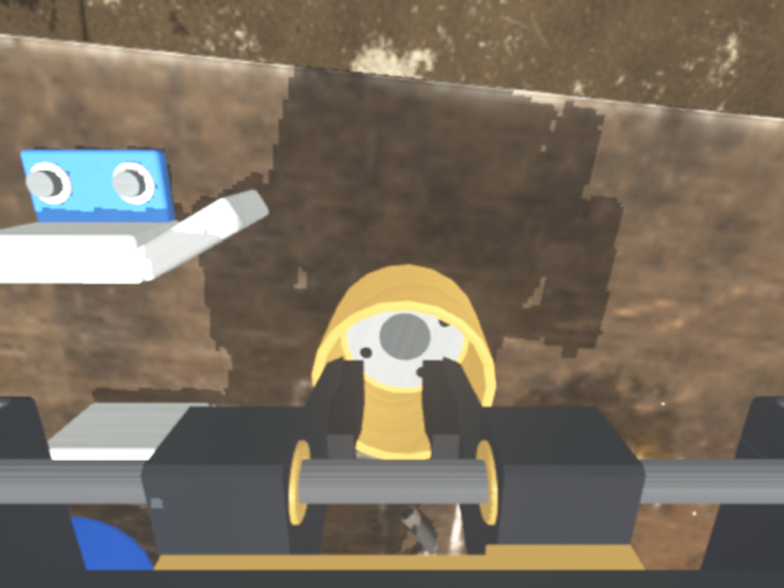

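```bash
python3 - <<'E'
from h import *
y=np.radians(5.5);ex=np.array([np.cos(y),np.sin(y)]);ey=np.array([-np.sin(y),np.cos(y)])
o=np.array(r.get_obs()["ee_pos"])[:2]
for n,p,z in [("far edge",(20,282.5),.038),("far edge2",(140,282.5),.038),("hole",(405,336),.006),("bolt",(45,184),.005),("bolt2",(128,184),.005),("far flare tip",(258,197),.038),("plate corner",(37,222),.0)]:
    w=px2w("wrist",p[0]/1.4-.15,p[1]/1.4-.15,z)[:2]; print(n,np.round(w,4),"rel TCP gate axes",np.round([(w-o)@ex,(w-o)@ey],4))
E
```

```text
far edge [0.5029 0.1521] rel TCP gate axes [0.0374 0.1377]
far edge2 [0.5072 0.1079] rel TCP gate axes [0.0374 0.0932]
hole [0.4812 0.0054] rel TCP gate axes [ 0.0017 -0.0062]
bolt [0.5352 0.1627] rel TCP gate axes [0.0705 0.1451]
bolt2 [0.5385 0.1281] rel TCP gate axes [0.0705 0.1104]
far flare tip [0.5426 0.0642] rel TCP gate axes [0.0685 0.0464]
plate corner [0.5175 0.1727] rel TCP gate axes [0.0538 0.1568]
```

Far cheek inner edge runs along y=282 (enlarged picture) and lies 37.4 mm from the TCP line. The pot is centred for the passage to within about 1 mm. Entering slowly and watching the force.

>>> servo_tool([
  [[0,-0.03,-0.15,0,0,0],[0,-0.03,-0.35,0,0,0],[0,-0.03,-0.6,0,0,0],[0,-0.03,-0.85,0,0,0],[0,-0.03,-1.1,0,0,0],[0,-0.03,-1.35,0,0,0],[0,-0.03,-1.6,0,0,0],[0,-0.03,-1.85,0,0,0],[0,-0.03,-2.1,0,0,0],[0,-0.03,-2.35,0,0,0],[0,-0.03,-2.6,0,0,0],[0,-0.03,-2.8,0,0,0]],
])

```text
t: 10.23
ee_pos: [0.4714, 0.0813, 0.0304]
eef_rot: [[-0.0, 0.995, 0.096], [0.0, 0.096, -0.995], [-1.0, -0.0, -0.0]]
ft_force: [0.4, -2.5, 0.0]
grip_width: 0.25
```

```bash
python3 - <<'E'
from h import *
c=Cam("wrist");cv2.imwrite("pics/w10.png",cv2.resize(c.im,None,fx=1.4,fy=1.4,interpolation=cv2.INTER_CUBIC))
plan([.467,.131,.03],5.5)
y=np.radians(5.5);ex=np.array([np.cos(y),np.sin(y)]);ey=np.array([-np.sin(y),np.cos(y)])
print((np.array(r.get_obs()["ee_pos"])[:2]-[.467,.131])@np.c_[ex,ey])
E
```

```text
t 10.28 pos [0.4713 0.0818 0.0303] F [ 0.  -2.6 -0.2] grip 0.249
inc [ 0.014  0.019 -1.973] [ 0. -0.  0.]
[-0.00045737 -0.04933749]
```

View pics/w10.png

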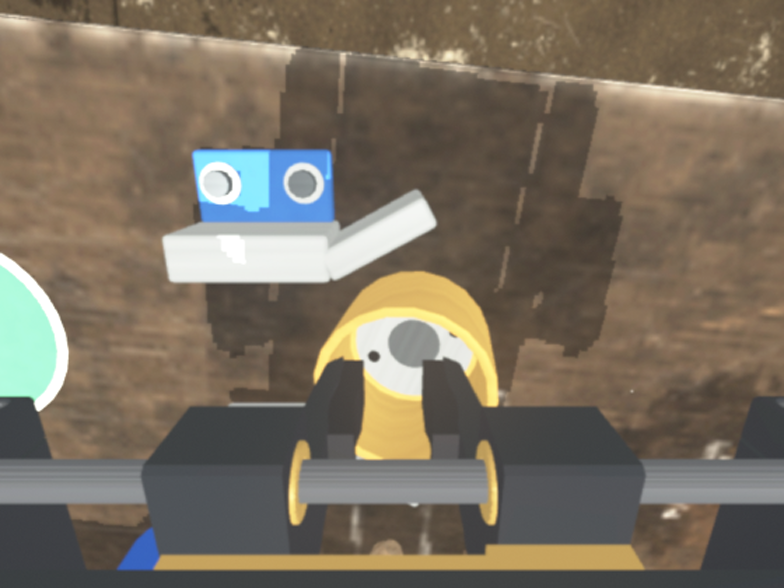

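```bash
cat >> h.py <<'E'
def gat(pts,s=1.4):
    y=np.radians(5.5);ex=np.array([np.cos(y),np.sin(y)]);ey=np.array([-np.sin(y),np.cos(y)])
    o=np.array(r.get_obs()["ee_pos"])[:2]
    for n,p,z in pts:
        w=px2w("wrist",(p[0]+.5)/s-.5,(p[1]+.5)/s-.5,z)[:2]; print(n,np.round(w,4),"rel TCP",np.round([(w-o)@ex,(w-o)@ey],4))
E
python3 - <<'E'
from h import *
gat([("far edge",(170,282.5),.038),("far edge2",(330,282.5),.038),("hole",(413.5,344),.006),("rim L",(316,376),.05),("rim R",(497,385),.05)])
plan([.467,.131,.03],5.5)
E
```

```text
far edge [0.5008 0.1671] rel TCP [0.0375 0.082 ]
far edge2 [0.5064 0.1081] rel TCP [0.0375 0.0228]
hole [0.4699 0.0714] rel TCP [-0.0024 -0.0102]
rim L [0.4738 0.11  ] rel TCP [0.0052 0.0278]
rim R [0.4765 0.043 ] rel TCP [ 0.0015 -0.0392]
t 10.28 pos [0.4713 0.0818 0.0303] F [ 0.  -2.6 -0.2] grip 0.249
inc [ 0.014  0.019 -1.973] [ 0. -0.  0.]
```

>>> servo_tool([
  [[0,0.02,0,0,0,0],[0,0.02,0,0,0,0],[0,0.02,0,0,0,0],[0,0.02,0,0,0,0]],
], hand=0.35)

```text
t: 10.62
ee_pos: [0.4719, 0.0805, 0.0302]
eef_rot: [[-0.0, 0.995, 0.095], [0.0, 0.095, -0.995], [-1.0, -0.0, -0.0]]
ft_force: [-1.2, -1.8, 0.0]
grip_width: 0.327
```

```bash
python3 - <<'E'
from h import *
c=Cam("wrist");cv2.imwrite("pics/w11.png",cv2.resize(c.im,None,fx=1.4,fy=1.4,interpolation=cv2.INTER_CUBIC))
plan([.467,.131,.03],5.5)
E
```

```text
t 10.67 pos [0.4719 0.0805 0.0303] F [-0.4 -1.7 -0.4] grip 0.323
inc [ 0.011 -0.004 -2.029] [-0.01 -0.    0.  ]
```

View pics/w11.png

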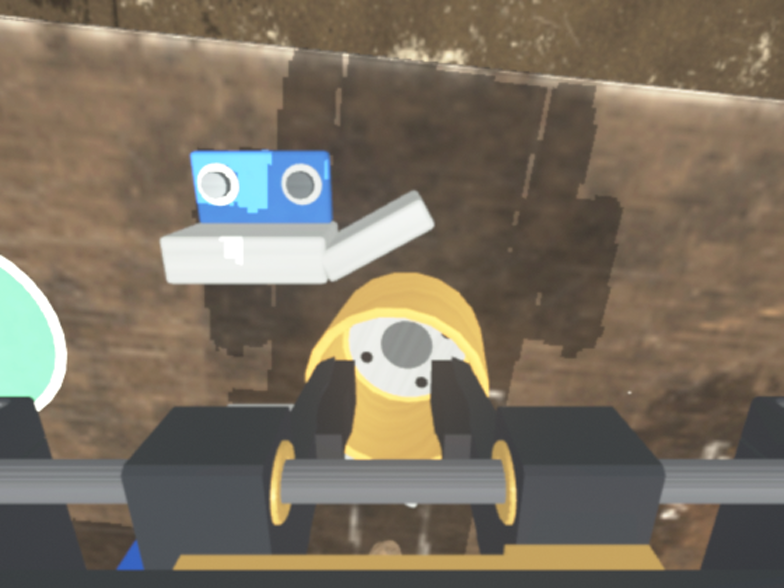

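>>> servo_tool([
  [[0,0.03,-0.1,0,0,0],[0,0.04,-0.25,0,0,0],[0,0.04,-0.45,0,0,0],[0,0.04,-0.65,0,0,0],[0,0.04,-0.85,0,0,0],[0,0.04,-1.05,0,0,0],[0,0.04,-1.25,0,0,0],[0,0.04,-1.45,0,0,0],[0,0.04,-1.65,0,0,0],[0,0.04,-1.85,0,0,0],[0,0.04,-2,0,0,0],[0,0.04,-2.1,0,0,0]],
])

```text
t: 11.67
ee_pos: [0.4679, 0.1335, 0.0303]
eef_rot: [[-0.0, 0.995, 0.096], [0.0, 0.096, -0.995], [-1.0, -0.0, -0.0]]
ft_force: [0.0, -2.8, -0.5]
grip_width: 0.325
```

```bash
python3 - <<'E'
from h import *
c=Cam("wrist");cv2.imwrite("pics/w12.png",cv2.resize(c.im,None,fx=1.4,fy=1.4,interpolation=cv2.INTER_CUBIC))
plan([.467,.131,.03],5.5)
E
```

```text
t 11.72 pos [0.4679 0.1337 0.0303] F [ 0.3 -1.1  0.1] grip 0.326
inc [ 0.014 -0.045  0.105] [ 0. -0.  0.]
```

View pics/w12.png

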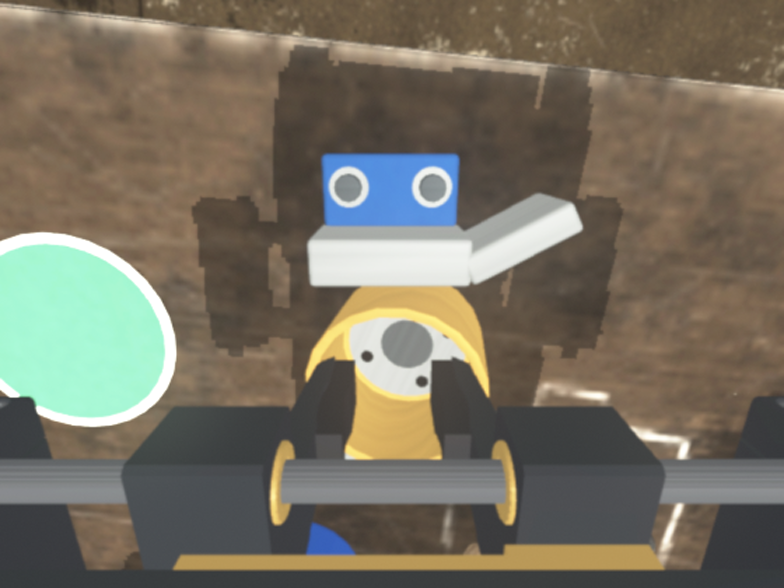

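The pot sits between the cheeks (rim x 306 to 490, cheek x 308 to 471) at low force. The green disc is at left, about (80,330). Measuring the remaining travel.

```bash
python3 - <<'E'
from h import *
c=Cam("wrist")
gat([("hole",(406.5,344),.006),("rimL",(307,372),.05),("rimR",(490,379),.05),("green R",(176,350),0),("green top",(45,233),0),("green bot",(92,427),0)])
E
```

```text
hole [0.4662 0.1263] rel TCP [-0.0024 -0.007 ]
rimL [0.4718 0.1649] rel TCP [0.0069 0.031 ]
rimR [0.4753 0.0976] rel TCP [ 0.004  -0.0364]
green R [0.4495 0.2375] rel TCP [-0.0084  0.1053]
green top [0.5019 0.2918] rel TCP [0.0491 0.1544]
green bot [0.4006 0.2839] rel TCP [-0.0526  0.1562]
```

>>> servo_tool([
  [[0,0,-0.1,0,0,0],[0,0,-0.3,0,0,0],[0,0,-0.55,0,0,0],[0,0,-0.8,0,0,0],[0,0,-1.1,0,0,0],[0,0,-1.4,0,0,0],[0,0,-1.7,0,0,0],[0,0,-2,0,0,0],[0,0,-2.3,0,0,0],[0,0,-2.6,0,0,0],[0,0,-2.9,0,0,0],[0,0,-3.2,0,0,0]],
])

```text
t: 12.77
ee_pos: [0.4603, 0.2134, 0.0304]
eef_rot: [[-0.0, 0.995, 0.096], [-0.0, 0.096, -0.995], [-1.0, -0.0, 0.0]]
ft_force: [1.2, -3.0, 1.0]
grip_width: 0.327
```

>>> servo_tool([
  [[0,0,-0.25,0,0,0],[0,0,-0.5,0,0,0],[0,0,-0.8,0,0,0],[0,0,-1.1,0,0,0],[0,0,-1.4,0,0,0],[0,0,-1.7,0,0,0],[0,0,-2,0,0,0],[0,0,-2.2,0,0,0],[0,0,-2.4,0,0,0],[0,0,-2.55,0,0,0],[0,0,-2.6,0,0,0],[0,0,-2.6,0,0,0]],
])

```text
t: 13.77
ee_pos: [0.454, 0.2776, 0.0303]
eef_rot: [[-0.0, 0.995, 0.096], [0.0, 0.096, -0.995], [-1.0, -0.0, -0.0]]
ft_force: [-0.7, -1.2, 1.3]
grip_width: 0.326
```

```bash
python3 - <<'E'
from h import *
c=Cam("wrist");cv2.imwrite("pics/w13.png",cv2.resize(c.im,None,fx=1.4,fy=1.4,interpolation=cv2.INTER_CUBIC))
plan([.45,.285,.03],5.5)
E
```

```text
t 13.82 pos [0.454  0.2774 0.0303] F [ 0.6 -0.8 -0.3] grip 0.325
inc [ 0.012 -0.132 -0.317] [-0. -0.  0.]
```

View pics/w13.png

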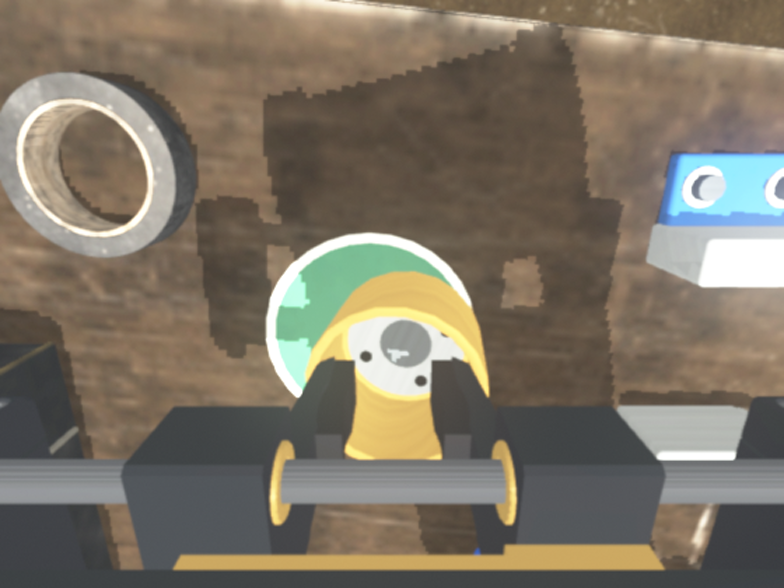

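```bash
python3 - <<'E'
from h import *
c=Cam("wrist")
gat([("hole",(406,344),.006),("rimL",(307,372),.05),("rimR",(490,379),.05),("green L",(266,325),0),("green top",(368,233),0)])
E
```

```text
hole [0.4523 0.2704] rel TCP [-0.0024 -0.0067]
rimL [0.458  0.3088] rel TCP [0.0069 0.0309]
rimR [0.4615 0.2415] rel TCP [ 0.0039 -0.0364]
green L [0.4531 0.3376] rel TCP [0.0048 0.0601]
green top [0.5019 0.2925] rel TCP [0.049  0.0105]
```

>>> servo_tool([
  [[0,0.03,-0.15,0,0,0],[0,0.05,-0.35,0,0,0],[0,0.05,-0.52,0,0,0],[0,0.05,-0.6,0,0,0],[0,0.05,-0.6,0,0,0],[0,0.05,-0.6,0,0,0]],
])

```text
t: 14.37
ee_pos: [0.4539, 0.2926, 0.0303]
eef_rot: [[-0.0, 0.995, 0.096], [0.0, 0.096, -0.995], [-1.0, 0.0, -0.0]]
ft_force: [-0.5, -1.5, 0.2]
grip_width: 0.326
```

>>> servo_tool([
  [[0,0,0,0,0,0],[0,0,0,0,0,0],[0,0,0,0,0,0],[0,0,0,0,0,0]],
], hand=1)

```text
t: 14.7
ee_pos: [0.454, 0.2926, 0.0304]
eef_rot: [[0.0, 0.995, 0.095], [0.001, 0.095, -0.995], [-1.0, 0.0, -0.001]]
ft_force: [-0.0, 1.4, -0.1]
grip_width: 0.049
```

>>> servo_tool([
  [[-0.6,0,0,0,0,0],[-2,0,0,0,0,0],[-3.6,0,0,0,0,0],[-5,0,0,0,0,0],[-6.3,0,0,0,0,0],[-7,0,0,0,0,0],[-7,0,0,0,0,0],[-7,0,0,0,0,0],[-7,0,0,0,0,0]],
])

```text
t: 15.45
ee_pos: [0.4531, 0.2922, 0.2039]
eef_rot: [[-0.002, 0.995, 0.096], [-0.0, 0.096, -0.995], [-1.0, -0.002, 0.0]]
ft_force: [-0.2, -0.5, 0.7]
grip_width: 0.009
```

```bash
python3 - <<'E'
from h import *
c=Cam("wrist");cv2.imwrite("pics/w14.png",cv2.resize(c.im,None,fx=1.4,fy=1.4,interpolation=cv2.INTER_CUBIC))
t=r.grab_frame("top");cv2.imwrite("pics/t14.png",cv2.resize(t[150:250,120:430],None,fx=2.58,fy=2.58,interpolation=cv2.INTER_CUBIC))
plan([.45,.285,.03],5.5)
E
```

```text
t 15.55 pos [0.4528 0.2919 0.2032] F [ 0.4 -0.2 -0.2] grip 0.004
inc [ 6.929 -0.113  0.26 ] [-0.    0.01  0.04]
```

View pics/w14.png

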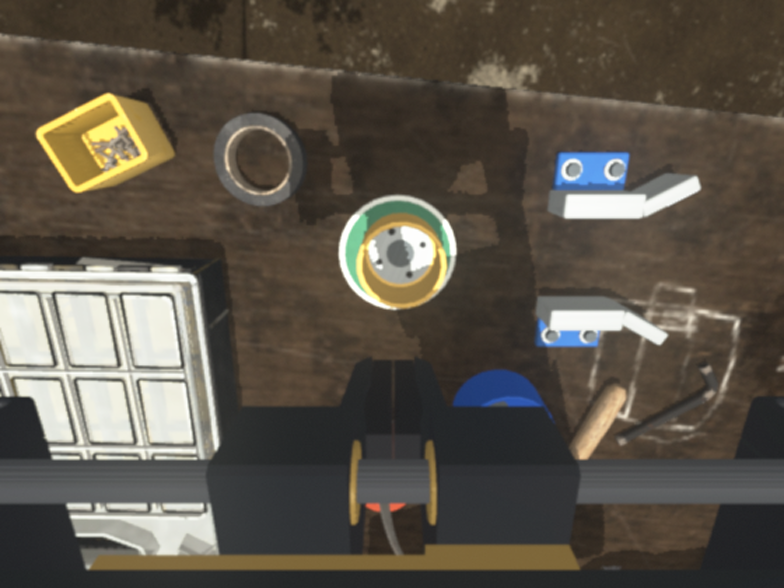

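View pics/t14.png

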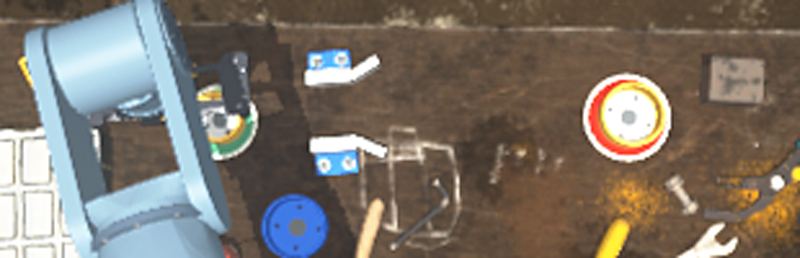

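Green disc is centred at about (397,252) with the small pot's hole at (400,253), so it is about 2 mm off. In the top crop the red disc is centred at (627,118) and the large pot's hole is at (628,118). Both pots stand within their discs, and the gripper is clear at z = 0.20.

```bash
python3 - <<'E'
from plant import r
print(r.close_job())
E
```

```text
the job is handed in; nothing more can be done
None
```

Both housings are sorted and the job is handed in after about 15.6 s of the 72 s allowed; the hand-in reports no verdict. I slid each one along the bench with the fingers spread inside its bore. The large one went to the red disc first. The small one then went in through the flared mouth, between the cheeks and out to the green disc.

- **Placement:** the last pictures put both pots within about 2–3 mm of their disc centres, against the 18 mm allowed.
- **Gate passage:** the small pot was pictured between the cheeks, near mid-passage. Sideways, the reading put it about 2 mm off the gripper line, inside the 10 mm allowed.
- **Forces and bystanders:** contact forces reported at the end of each move stayed at or below about 3 N. I never touched the tape roll or the tube offcut, though I did not re-measure their positions.
- **Disagreements:** the top and wrist cameras differed by 3–5 mm on the gate and pot positions, so I worked from the wrist camera. The first colour-mask fits for the pots were unusable, so I measured the pots by hand from their floor holes and rims.
- **Grip:** the small pot trailed the fingers by about 6 mm at the gate mouth, so I spread the fingers wider there before taking it through.

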